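Pair the charcoal boxes with their lids

TASK

The lids of the two wooden charcoal boxes are dry: put each lid on the box it fits, outer face up and fully home, so that its rebate drops inside the walls and the lid lies flat on the rim. The long lid stands on edge in the drying rack: lay it flat on the table, outer face up, and take it up again from there. Leave the boxes standing about where they are, and do not shift the painting panel, the gesso jar or the roll of tape.

Things in the scene. Friction and masses are not known exactly. Their poses are not given: they have to be found in the camera images.
- long_lid_center (a point): Long lid, bare light wood, 80 g: board 136 x 66 x 11 mm with a solid plug (rebate) 112 x 42 x 6 mm centred under it, 17 mm thick in all. Point: its centre, half-way through the 17 mm. x along its length, y across, z out of the outer face; plug on the -z side. At the start it stands on a long edge in the rack, plug towards the robot, top edge 84 mm above the table, leaning 4 degrees at most.
- long_lid_plug (a point): Centre of the long lid's plug face (8.5 mm from the lid's centre; same axes). In the rack the lid can be pinched through its 17 mm from above, one finger on the outer face, one on the plug, whose edge lies 12 mm below the lid's top edge; the middle 80 mm of its length is clear of dowels. Out of the rack it does not stand on edge by itself: let go leaning, it falls flat.
- short_lid_center (a point): Short lid of the same wood, 58 g: board 96 x 66 x 11 mm, plug 72 x 42 x 6 mm, 17 mm thick in all; point and axes as for the long lid. At the start it lies flat on the table on its plug, z up, so the board's edges (66 mm apart across y) are 6 to 17 mm above the table.
- long_box_mouth (a point): Long open box of the same wood, loose, 300 g: 130 x 60 mm outside, 50 mm high, opening 118 x 48 mm (3 mm play round the long lid's plug). Point: centre of the opening at rim height. x along its length, y across, z up. With its lid home, both are centred and parallel (either end first), the board lies on the rim, 3 mm over it all round, and the lid's centre is 2.5 mm above this point.
- short_box_mouth (a point): Short open box, the same but 90 x 60 mm outside, 50 mm high, with an opening 78 x 48 mm; it takes the short lid in the same way. In both boxes some charcoal lies on the floor, far below the lid.
- rack: Wooden drying rack, fixed. Origin under its centre, y axis roughly towards the robot. Two rails along y (at x = +-45 mm, 18 mm high, 176 long) carry dowels 8 mm thick, up to 70 mm above the table, making five slots 28 mm apart. Long lid in one end slot (y = +-56 mm), panel in the other. The table to the robot's right of it, straight ahead of the robot and 0.5 to 0.65 m out, is clear.
- panel_center (a point): Bystander: wooden painting panel primed white on one face, 130 x 86 x 18 mm, standing on edge in the rack's other end slot, its upper edge 104 mm above the table. The point is its centre.
- gesso_jar: Bystander: closed white jar, 62 mm across, 85 mm high; origin under its centre.
- tape_roll: Bystander: roll of tape lying flat, 100 mm across, 24 mm high; origin under its centre.
Things that resemble listed ones, but are neither listed nor needed, are in the scene too. What is shaped like the part that bears long_lid_center but turquoise is not meant.

How it is judged:
On the way:
1. the long lid has been laid flat on the table, outer face up (angle between long_lid_center's own z axis and vertical below 0.1 rad and height (world z) of long_lid_center below 0.012 m), for 0.2 s.
At the end, for the whole second after the job is handed in: Each lid is on its own box, outer face up, centred within 6 mm, parallel within 0.1 rad, flat within 0.06 rad, its board down on the rim (lid centre less than 4.5 mm above the rim plane, 2.5 mm when home); both boxes stand upright on the table, less than 100 mm from where they stood (horizontal distance between long_lid_center and long_box_mouth below 0.006 m and z of long_lid_center in the frame of long_box_mouth between 0 and 0.0045 m and angle between each of long_lid_center, long_box_mouth, short_lid_center, short_box_mouth's own z axis and vertical below 0.06 rad and angle between the x axis of long_lid_center and the x axis of long_box_mouth, either way round below 0.1 rad and height (world z) of each of long_box_mouth, short_box_mouth below 0.054 m and distance of each of long_box_mouth, short_box_mouth from where it was at the start of the episode below 0.1 m and horizontal distance between short_lid_center and short_box_mouth below 0.006 m and z of short_lid_center in the frame of short_box_mouth between 0 and 0.0045 m and angle between the x axis of short_lid_center and the x axis of short_box_mouth, either way round below 0.1 rad); the robot touches nothing.
It fails at once if the panel is shifted more than 30 mm (distance of panel_center from where it was at the start of the episode above 0.03 m).
It fails at once if the gesso jar is shifted more than 30 mm (distance of gesso_jar from where it was at the start of the episode above 0.03 m).
It fails at once if the roll of tape is shifted more than 30 mm (distance of tape_roll from where it was at the start of the episode above 0.03 m).
It also fails if it takes over 67 s, if anything falls off the work surface, if the arm or the gripper's body presses on something with over 40 N, if the wrist force passes 120 N, or if a joint passes its speed limit or range.

ROBOT

A 6-joint arm with a two-finger parallel gripper is mounted at the origin on the work surface. World frame = base frame: x ahead of the robot, y to its left, z up, the work surface at z = 0. Lengths are in m, angles in rad, forces in N, time in s.
With the tool pointing down it reaches from about 0.375 to 0.975 m from the base axis. Payload 3.8 kg.
Tool frame: the origin (TCP) lies midway between the tips of the shut fingers; the grasp point (between the pads) lies 19 mm behind it; z points along the fingers, y is the line along which they close (so a half turn about z gives the same grasp; the last joint's range is limited). The gripper opens to 85 mm and grips with 20 to 120 N. Pads are 22 mm wide; open, the fingers measure 114 mm over their backs; the gripper's body (76 mm by 85 mm) begins 54 mm behind the grasp point. The pads swing forward as they close: fully open they stand 13 mm farther back than shut.
Start: joints at [1.311, 0.264, 1.604, -0, 1.274, -0.037], TCP at [0.149, 0.658, 0.231] pointing down, gripper open.
Joint ranges: [-2.63, 2.63], [-0.94, 2.18], [0.31, 2.57], [-1.31, 4.45], [0, 2.66], [-2.55, 2.55]. Speed limits (rad/s): [2.57, 2.57, 3.14, 3.14, 3.14, 3.14].

INTERFACE

Orientations are given as a rotation vector (axis times angle).
In Python, from workcell import sensors, viewer, job gives the robot as it stands.
- The arm moves only by the shell command python3 -m inch 'ROWS' [FORCE]. ROWS is JSON, one flat list of numbers, 7 for each row, row after row: the shift along the tool's x, y, z in mm, then the turn, a rotation vector about the tool's x, y, z in degrees, then the finger opening in mm, from 0 to 85.4. A call has exactly 8 rows; each row shifts and turns the commanded pose from where the row before left it, along the tool's axes as they then stand; what a row does not reach is not made up. A row lasts 1/10 s, in which the tool goes at most 50 mm and 8.59 degrees, less where a joint would pass 70% of its speed; a pose out of reach is approached as far as the arm can. A call is refused whole if a number of a shift passes 50 or a number of a turn 8.59, either way. A call with a gripper value outside its range is refused whole. The fingers move at their own pace and stop on an object; FORCE is the grip in N (left out, the last holds). Time passes only in rows, so rows that do not move let the fingers close, or fill a call up. It gives the time, the measured TCP pose, the force, the opening and the grip force at its end, in the units of the state.
- sensors.read_state(): the state, without advancing time (a new reading comes with each control period).
- viewer.read_camera(name): name is "side" or "top"; returns the picture (400x640x3 uint8, red, green, blue); there is no depth.
- viewer.camera_params(name): a dict with "K" (3x3 intrinsics, pixels), "k1" (the pictures are not rectified: a ray, as slopes to the right and down, at radius r is drawn at 1 + k1 r^2 times it, then the intrinsics apply), "world_to_cam" (4x4, takes a point from world to camera coordinates). Camera axes: x right, y down, z forward; pixel columns grow to the right and rows downward; lengths in m; the calibration is good to about 2 mm. A picture is of the moment at which its call begins. camera_params takes no time and is no camera call.
- job.finish_job(): hands the job in; it is judged then, once.
The state is a dict: "time": time; "q": joint angles; "joint_vel": joint speeds; "joint_torque": joint torques, N m; "tool_pos": TCP position; "tcp_rot": TCP orientation; "wrist_force": force on the tool from outside, world axes, zero at the start; "torque": the same for the moment, N m; "width": opening from 0.0 (shut) to 1.0 (fully open); "grip_force": force on a finger pad.
Only numpy, scipy, OpenCV 4.12 (cv2) and the standard library are available. Lean on these libraries where they do the work, as an engineer would, in place of code of your own. Each camera call takes 0.05 s, during which the arm holds its last target. There are 200 camera calls.

## Working session

There is one attempt and no reset: what is moved stays moved. The work goes in short steps, Python scripts to look and compute and a shell command to move; the robot and the scene stay as the last step left them, time stands still between calls to the robot, and variables do not carry over. Pictures are saved under pics/ and viewed, at most 10 in all, crops included, and the job is handed in when it is done.

```bash
mkdir -p pics; ls; python3 - <<'E'
from workcell import sensors, viewer, job
import cv2,numpy as np
s=sensors.read_state();print(s)
for n in("top","side"):
    im=viewer.read_camera(n);cv2.imwrite(f"pics/{n}0.png",im[:,:,::-1])
    p=viewer.camera_params(n);print(n,p["K"],p["k1"],p["world_to_cam"])
E
```

```text
pics
{'time': 0.0, 'q': array([ 1.31110733e+00,  2.64782606e-01,  1.60539166e+00, -1.27083047e-05,
        1.27369287e+00, -3.69013487e-02]), 'joint_vel': array([ 5.99458398e-05,  3.37256222e-05,  6.98643905e-04, -9.07256551e-04,
        5.50531476e-04, -2.81414802e-04]), 'joint_torque': array([ 2.00985465e-03, -5.15104330e+01, -3.67319047e+01,  1.71629495e-04,
        1.27736694e-02, -5.76924663e-06]), 'tool_pos': array([0.14895783, 0.65760197, 0.22993264]), 'tcp_rot': array([-0.34918866, -3.12179808,  0.00353598]), 'wrist_force': array([ 0.44249045,  0.10591881, -0.31099405]), 'torque': array([-0.05965026,  0.02422641,  0.0484817 ]), 'grip_force': 0.0, 'width': 1.0017129034899916}
top [[366.49460788   0.         324.00006435]
 [  0.         366.49460788 203.92449934]
 [  0.           0.           1.        ]] 0.022183373495104096 [[ 0.02276626 -0.99947639 -0.0229922   0.0383031 ]
 [-0.99527084 -0.02048612 -0.09495405  0.50681716]
 [ 0.09443331  0.02504521 -0.9952161   0.88861071]
 [ 0.          0.          0.          1.        ]]
side [[389.90204034   0.         315.20360703]
 [  0.         389.90204034 193.71390232]
 [  0.           0.           1.        ]] 0.022645434316008056 [[ 0.73653827 -0.67638906 -0.00303736 -0.37149633]
 [-0.43302022 -0.46806818 -0.77032828  0.27545512]
 [ 0.51961993  0.5686915  -0.63764027  0.67048217]
 [ 0.          0.          0.          1.        ]]
```

View pics/top0.png

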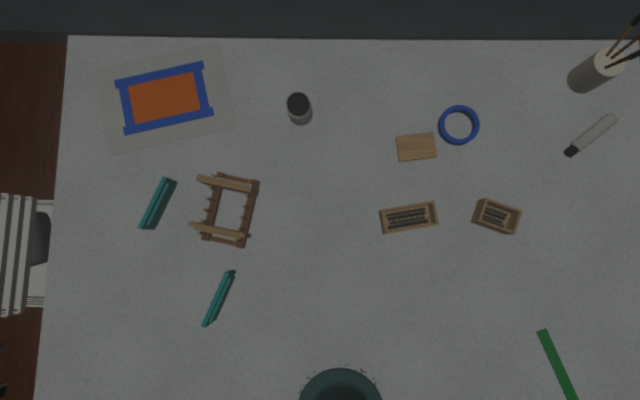

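View pics/side0.png

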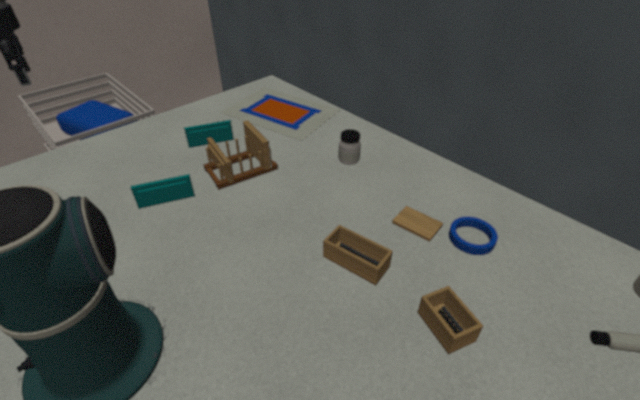

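```bash
cat > h.py <<'E'
import numpy as np,cv2
from workcell import sensors,viewer,job
from scipy.spatial.transform import Rotation as R
P={n:viewer.camera_params(n) for n in("top","side")}
def proj(n,X):
    p=P[n];W=np.array(p["world_to_cam"]);c=np.atleast_2d(X)@W[:3,:3].T+W[:3,3]
    s=c[:,:2]/c[:,2:];s=s*(1+p["k1"]*(s**2).sum(1,keepdims=True));K=np.array(p["K"])
    return s@K[:2,:2].T+K[:2,2]
def rays(n,uv):
    p=P[n];W=np.array(p["world_to_cam"]);uv=np.atleast_2d(np.float64(uv))
    s=cv2.undistortPoints(uv[:,None],np.array(p["K"]),np.array([p["k1"],0,0,0.]))[:,0]
    d=np.c_[s,np.ones(len(s))]@W[:3,:3];return -W[:3,:3].T@W[:3,3],d
def onz(n,uv,z):
    o,d=rays(n,uv);return o+d*((z-o[2])/d[:,2])[:,None]
def tri(ut,us):
    o1,d1=rays("top",ut);o2,d2=rays("side",us);A=np.zeros((3,3));b=np.zeros(3)
    for o,d in((o1,d1[0]),(o2,d2[0])):
        d=d/np.linalg.norm(d);M=np.eye(3)-np.outer(d,d);A+=M;b+=M@o
    return np.linalg.solve(A,b)
def snap(n): return viewer.read_camera(n)[:,:,::-1].copy()
def crop(im,u0,v0,u1,v1,k): return cv2.resize(im[v0:v1,u0:u1],None,fx=k,fy=k,interpolation=cv2.INTER_CUBIC)
E
python3 - <<'E'
from h import *
t=cv2.imread("pics/top0.png");s=cv2.imread("pics/side0.png")
cv2.imwrite("pics/a.png",np.clip(crop(t,370,105,530,245,5)[:600]*1.5,0,255))
b=np.hstack([crop(t,180,165,270,255,4),np.zeros((360,10,3),np.uint8),crop(s,195,110,290,200,4)])
cv2.imwrite("pics/b.png",np.clip(b*1.5,0,255))
for n,im in(("top",t),("side",s)):
    hsv=cv2.cvtColor(im,cv2.COLOR_BGR2HSV);m=cv2.inRange(hsv,(5,60,40),(25,255,255))
    cs,_=cv2.findContours(m,cv2.RETR_EXTERNAL,cv2.CHAIN_APPROX_NONE)
    for c in cs:
        if cv2.contourArea(c)>150:
            r=cv2.minAreaRect(c);print(n,cv2.contourArea(c),np.round(cv2.boxPoints(r),1).tolist())
E
```

```text
top 3003.0 [[0.0, 399.0], [0.0, 307.0], [42.0, 307.0], [42.0, 399.0]]
top 1265.5 [[378.79998779296875, 209.8000030517578], [434.0, 200.1999969482422], [438.20001220703125, 224.0], [382.8999938964844, 233.60000610351562]]
top 1115.5 [[470.79998779296875, 221.60000610351562], [479.29998779296875, 196.10000610351562], [521.9000244140625, 210.3000030517578], [513.4000244140625, 235.8000030517578]]
top 2800.5 [[184.1999969482422, 235.1999969482422], [197.0, 174.1999969482422], [258.1000061035156, 187.0], [245.1999969482422, 248.10000610351562]]
top 894.5 [[395.29998779296875, 136.1999969482422], [433.20001220703125, 131.5], [436.29998779296875, 156.60000610351562], [398.3999938964844, 161.3000030517578]]
top 2398.0 [[126.5999984741211, 86.4000015258789], [191.6999969482422, 71.69999694824219], [200.0, 108.5], [134.89999389648438, 123.19999694824219]]
top 9025.0 [[-3.5999999046325684, 197.10000610351562], [0.0, 41.599998474121094], [66.0, 43.099998474121094], [62.400001525878906, 198.60000610351562]]
side 2502.5 [[411.29998779296875, 304.0], [446.6000061035156, 277.5], [487.0, 331.29998779296875], [451.6000061035156, 357.79998779296875]]
side 2305.5 [[316.6000061035156, 254.8000030517578], [333.3999938964844, 221.1999969482422], [395.3999938964844, 252.1999969482422], [378.6000061035156, 285.79998779296875]]
side 878.0 [[391.3999938964844, 222.1999969482422], [401.3999938964844, 202.1999969482422], [442.6000061035156, 222.8000030517578], [432.6000061035156, 242.8000030517578]]
side 2346.5 [[193.8000030517578, 141.5], [256.70001220703125, 115.80000305175781], [277.79998779296875, 167.39999389648438], [214.89999389648438, 193.1999969482422]]
side 572.0 [[253.60000610351562, 110.30000305175781], [258.20001220703125, 95.5], [307.1000061035156, 110.80000305175781], [302.3999938964844, 125.5999984741211]][ WARN:0@0.506] global loadsave.cpp:1063 imwrite_ Unsupported depth image for selected encoder is fallbacked to CV_8U.
```

View pics/a.png

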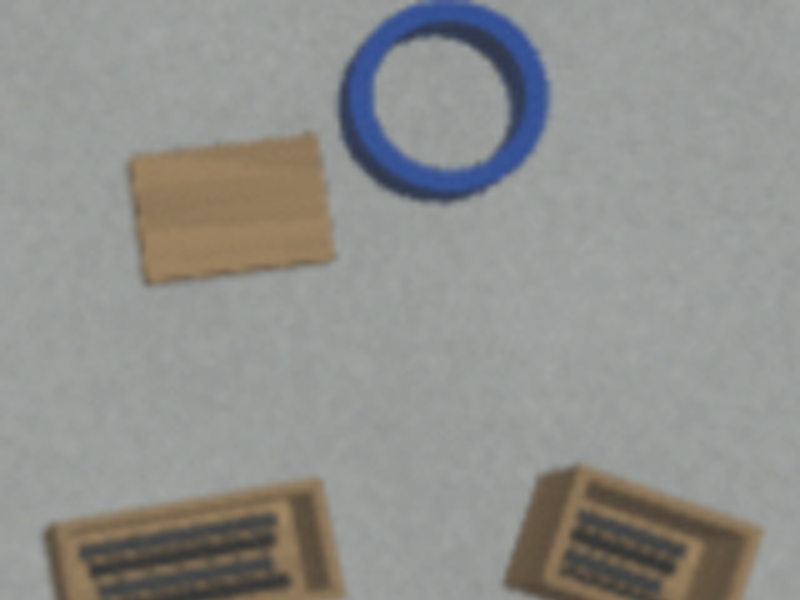

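View pics/b.png

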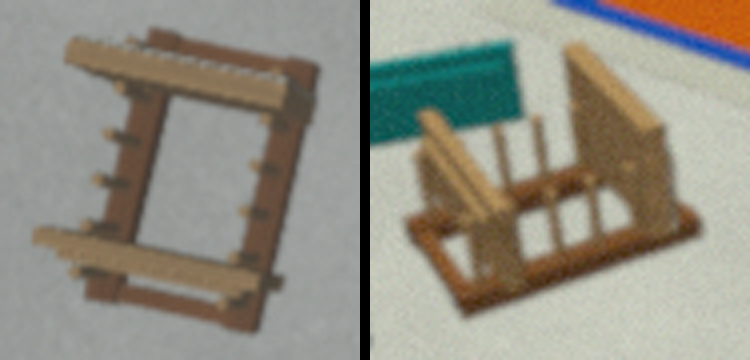

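```bash
cat >> h.py <<'E'
def wood(im,roi,k=4):
    """hull polygon vertices (pixels) of the biggest wood blob in roi"""
    u0,v0,u1,v1=roi;c=crop(im,*roi,k);h=cv2.GaussianBlur(cv2.cvtColor(c,cv2.COLOR_BGR2Lab),(0,0),2)
    b=h[:,:,2].astype(float);m=((b>(np.median(b)+np.percentile(b,98))/2)*255).astype(np.uint8)
    m=cv2.morphologyEx(m,cv2.MORPH_CLOSE,np.ones((15,15)))
    cs,_=cv2.findContours(m,cv2.RETR_EXTERNAL,cv2.CHAIN_APPROX_NONE)
    q=cv2.convexHull(max(cs,key=cv2.contourArea));return (q[:,0]+.5)/k-.5+[u0,v0],c
def poly(q,eps=1.0): return cv2.approxPolyDP(np.float32(q)[:,None],eps,True)[:,0]
E
python3 - <<'E'
from h import *
I={n:cv2.imread(f"pics/{n}0.png") for n in P}
for n in P: print(n,"cam at",rays(n,[0,0])[0].round(3))
roi={"slid":((385,122,437,170),(385,198,450,250),17),"lbox":((370,190,448,244),(312,218,402,293),50),"sbox":((462,188,532,246),(408,278,492,360),50)}
cv=np.zeros((600,800,3),np.uint8);y=[0,0]
for i,(k,(rt,rs,z)) in enumerate(roi.items()):
    for j,(n,r) in enumerate((("top",rt),("side",rs))):
        q,c=wood(I[n],r);p=poly(q)
        print(k,n);
        w=onz(n,p,z);w0=onz(n,p,0)
        for a in range(len(p)):
            print("  ",a,p[a].round(1),"z",z,w[a,:2].round(4),"z0",w0[a,:2].round(4),"edge",(1000*np.linalg.norm(w[a]-w[a-1])).round(1))
            cv2.circle(c,tuple(int(x) for x in (p[a]-r[:2]+.5)*4),3,(0,0,255),-1)
            cv2.putText(c,str(a),tuple(int(x) for x in (p[a]-r[:2]+.5)*4),0,.5,(255,0,0),1)
        c=cv2.resize(c,None,fx=.72,fy=.72);hh,ww=c.shape[:2]
        cv[y[j]:y[j]+hh,j*400:j*400+ww]=c;y[j]+=hh
cv2.imwrite("pics/c.png",cv)
# lid in rack
a,b=(189.5,223.5),(245.5,235);print("lid top edge z84",onz("top",[a,b],.084).round(4).tolist())
print(tri(a,(208.75,138)).round(4),tri(b,(228.75,161)).round(4))
s=sensors.read_state();print(R.from_rotvec(s["tcp_rot"]).as_matrix().round(3))
E
```

```text
top cam at [0.42  0.026 0.933]
side cam at [ 0.045 -0.504  0.639]
slid top
   0 [432.6 132.6] z 17 [-4.3869  4.3779] z0 [ 0.6989 -0.2264] edge 114.6
   1 [436.4 144.9] z 17 [-3.8344  4.5406] z0 [ 0.6668 -0.2358] edge 575.9
   2 [436.4 156.6] z 17 [-3.3053  4.5384] z0 [ 0.636  -0.2357] edge 529.1
   3 [398.9 160.1] z 17 [-3.1214  2.8941] z0 [ 0.6253 -0.1402] edge 1654.6
   4 [396.1 136.4] z 17 [-4.1938  2.7672] z0 [ 0.6876 -0.1328] edge 1080.0
   5 [430.1 131.9] z 17 [-4.4195  4.268 ] z0 [ 0.7008 -0.22  ] edge 1517.6
slid side
   0 [393.1 219.1] z 17 [-15.1303 -10.086 ] z0 [ 0.6368 -0.1296] edge 285.0
   1 [405.1 206.6] z 17 [-16.5914 -10.2988] z0 [ 0.6938 -0.1213] edge 1476.5
   2 [407.1 206.4] z 17 [-16.7032 -10.228 ] z0 [ 0.6982 -0.1241] edge 132.3
   3 [436.4 219.9] z 17 [-17.001   -8.2708] z0 [ 0.7098 -0.2005] edge 1979.8
   4 [441.4 223.6] z 17 [-16.9423  -7.8811] z0 [ 0.7075 -0.2157] edge 394.1
   5 [432.6 235.6] z 17 [-15.7116  -7.6562] z0 [ 0.6595 -0.2245] edge 1251.1
   6 [427.4 238.9] z 17 [-15.2704  -7.7095] z0 [ 0.6422 -0.2224] edge 444.3
   7 [393.9 222.4] z 17 [-14.9385
[... 1743 characters left out ...]

   1 [449.9 287.4] z 50 [-40.1047 -13.9387] z0 [ 0.5639 -0.3298] edge 474.5
   2 [481.9 324.9] z 50 [-37.8256  -7.3891] z0 [ 0.5344 -0.4146] edge 6934.8
   3 [474.6 339.9] z 50 [-35.0166  -6.8896] z0 [ 0.4981 -0.421 ] edge 2853.1
   4 [450.9 351.1] z 50 [-31.2359  -8.1623] z0 [ 0.4492 -0.4046] edge 3989.2
   5 [447.1 350.1] z 50 [-30.9908  -8.5734] z0 [ 0.446  -0.3992] edge 478.7
   6 [418.9 311.9] z 50 [-33.05   -14.5671] z0 [ 0.4726 -0.3217] edge 6337.5
   7 [422.9 295.6] z 50 [-35.8098 -15.8307] z0 [ 0.5084 -0.3054] edge 3035.3Traceback (most recent call last):
  File "<stdin>", line 16, in <module>
ValueError: could not broadcast input array from shape (236,242,3) into shape (234,242,3)
```

```bash
python3 - <<'E'
from h import *
I={n:cv2.imread(f"pics/{n}0.png") for n in P}
roi={"slid":((385,122,437,170),(385,198,450,250),.017),"lbox":((370,190,448,244),(312,218,402,293),.050),"sbox":((462,188,532,246),(408,278,492,360),.050)}
cv=np.zeros((600,800,3),np.uint8);y=[0,0]
for i,(k,(rt,rs,z)) in enumerate(roi.items()):
    for j,(n,r) in enumerate((("top",rt),("side",rs))):
        q,c=wood(I[n],r);p=poly(q,1.3)
        print(k,n,p.round(1).tolist());
        w=onz(n,p,z);print("  z",(w[:,:2]*1000).round(0).tolist())
        if j==0:
            rr=cv2.minAreaRect(np.float32(onz(n,q,z)[:,:2]*1000));print("  rect",np.round(rr[0],1),np.round(rr[1],1),round(rr[2],1))
        cv2.polylines(c,[np.int32((p-r[:2]+.5)*4)],True,(0,0,255),1)
        c=cv2.resize(c,None,fx=.7,fy=.7);hh,ww=c.shape[:2]
        cv[y[j]:y[j]+hh,j*400:j*400+ww]=c;y[j]+=hh
cv2.imwrite("pics/c.png",cv)
a,b=(189.5,223.5),(245.5,235);print("lid top edge z84",onz("top",[a,b],.084).round(4).tolist())
print(tri(a,(208.75,138)).round(4),tri(b,(228.75,161)).round(4))
s=sensors.read_state();print(R.from_rotvec(s["tcp_rot"]).as_matrix().round(3))
E
```

```text
slid top [[432.6000061035156, 132.60000610351562], [436.3999938964844, 144.89999389648438], [436.3999938964844, 156.60000610351562], [398.8999938964844, 160.10000610351562], [396.1000061035156, 136.39999389648438]]
  z [[694.0, -222.0], [662.0, -231.0], [632.0, -231.0], [622.0, -137.0], [683.0, -130.0]]
  rect [ 657.9 -181.3] [65.2 99.8] 8.0
slid side [[393.1000061035156, 219.10000610351562], [407.1000061035156, 206.39999389648438], [441.3999938964844, 223.60000610351562], [432.6000061035156, 235.60000610351562], [427.3999938964844, 238.89999389648438], [393.8999938964844, 222.39999389648438]]
  z [[621.0, -140.0], [681.0, -134.0], [690.0, -223.0], [643.0, -232.0], [626.0, -230.0], [614.0, -148.0]]
lbox top [[433.6000061035156, 201.10000610351562], [437.8999938964844, 223.89999389648438], [392.3999938964844, 232.10000610351562], [383.6000061035156, 232.10000610351562], [379.6000061035156, 211.89999389648438], [380.8999938964844, 209.60000610351562]]
  z [[516.0, -215.0], [461.0, -224.0], [439.0, -116.0], [439.0, -96.0], [487.0, -86.0], [492.0, -89.0]]
  rect [ 476.6 -155.1] [ 59.2 13
[... 676 characters left out ...]
19.0], [445.0, -403.0], [446.0, -382.0], [470.0, -304.0]]
  rect [ 484.4 -362.3] [104.6  64.7] 71.6
sbox side [[446.8999938964844, 285.8999938964844], [481.8999938964844, 324.8999938964844], [474.6000061035156, 339.8999938964844], [450.8999938964844, 351.1000061035156], [447.1000061035156, 350.1000061035156], [418.8999938964844, 311.8999938964844], [422.8999938964844, 295.6000061035156]]
  z [[522.0, -338.0], [496.0, -422.0], [463.0, -427.0], [417.0, -412.0], [415.0, -407.0], [439.0, -336.0], [472.0, -321.0]]
lid top edge z84 [[0.448, 0.3601, 0.084], [0.4241, 0.2282, 0.084]]
[0.4473 0.3614 0.082 ] [0.4239 0.2278 0.0859]
[[-0.975  0.221 -0.001]
 [ 0.221  0.975 -0.002]
 [ 0.    -0.002 -1.   ]]
```

View pics/c.png

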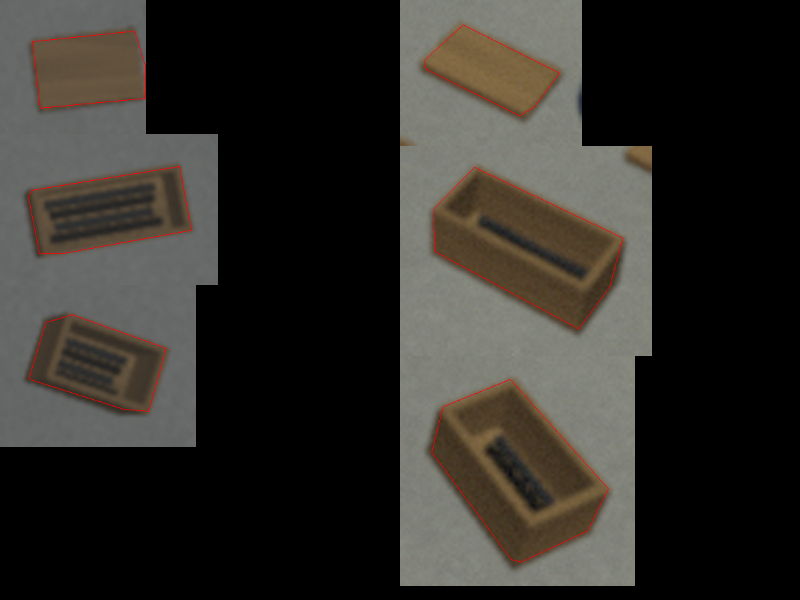

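```bash
cat >> h.py <<'E'
def go(x,y,z,phi):
    """turn (deg about tool z, tool-down) then shift (mm, tool axes after the turn) to TCP (x,y,z mm), tool y at angle phi"""
    s=sensors.read_state();M=R.from_rotvec(s["tcp_rot"]).as_matrix();c=np.degrees(np.arctan2(M[1,1],M[0,1]))
    t=-((phi-c+180)%360-180);p=np.radians(phi);Y=np.array([np.cos(p),np.sin(p),0]);Z=np.array([0,0,-1.]);X=np.cross(Y,Z)
    d=np.array([x,y,z])-1000*s["tool_pos"];print("t",round(s["time"],2),"tilt z",M[:,2].round(4),"turn z",round(t,2),"shift",[round(float(d@a),1) for a in(X,Y,Z)])
E
python3 -c "
from h import *
go(436,294,150,-10.3)"
```

```text
t 0.1 tilt z [-5.e-04 -2.e-03 -1.e+00] turn z 87.53 shift [-306.5, 347.4, 80.0]
```

```bash
python3 -m inch '[0,0,0,0,0,7.95,85, 0,0,0,0,0,7.95,85, 0,0,0,0,0,7.95,85, 0,0,0,0,0,7.95,85, 0,0,0,0,0,7.95,85, 0,0,0,0,0,7.95,85, 0,0,0,0,0,7.95,85, 0,0,0,0,0,7.95,85]' 30
python3 -m inch '[0,0,0,0,0,7.95,85, 0,0,0,0,0,7.95,85, 0,0,0,0,0,7.95,85, -20,23,0,0,0,0,85, -27,30,0,0,0,0,85, -27,30,0,0,0,0,85, -27,30,0,0,0,0,85, -27,30,0,0,0,0,85]'
python3 -m inch '[-27,30,0,0,0,0,85, -27,30,0,0,0,0,85, -27,30,0,0,0,0,85, -27,30,0,0,0,0,85, -27,30,0,0,0,0,85, -27,30,10,0,0,0,85, -17,24,20,0,0,0,85, 0,0,10,0,0,0,85]'
python3 -c "
from h import *
go(436,294,150,-10.3)
t=snap('top');s=snap('side')
b=np.hstack([crop(t,170,165,290,275,4)[:,:400],crop(s,180,80,300,190,4)[:,:400]])
cv2.imwrite('pics/d.png',b)"
```

```text
time: 0.9
tool_pos: [0.1491, 0.6579, 0.2305]
tcp_rot: [1.949, 2.463, -0.002]
wrist_force: [0.1, 0.9, 0.4]
width: 0.993
grip_force: 0.0
time: 1.7
tool_pos: [0.2677, 0.5053, 0.2307]
tcp_rot: [2.41, 2.015, -0.001]
wrist_force: [1.1, -0.6, -0.2]
width: 0.994
grip_force: 0.0
time: 2.5
tool_pos: [0.4374, 0.2915, 0.1895]
tcp_rot: [2.414, 2.009, -0.003]
wrist_force: [-0.7, 0.6, 0.4]
width: 0.997
grip_force: 0.0
t 2.5 tilt z [-0.0011 -0.0021 -1.    ] turn z -0.15 shift [2.2, -1.8, 39.5]
```

View pics/d.png

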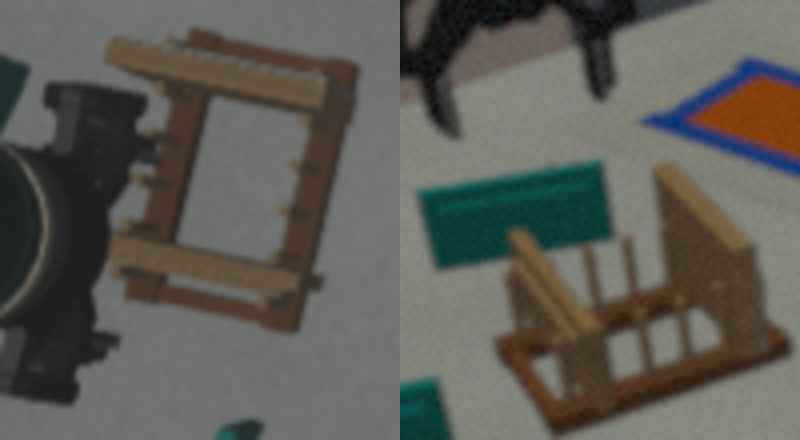

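```bash
python3 -c "
from h import *
s=sensors.read_state();M=R.from_rotvec(s['tcp_rot']).as_matrix();p=s['tool_pos']
for k in(-.045,.045):
  X=p+k*M[:,1]-.013*M[:,2];print(proj('top',X).round(1),proj('side',X).round(1))
# lid top edge: near line & far line ends in top view
u=np.array([-.179,-.984,0]);c=np.array([.436,.294,.084])
for k in(-.068,.068): print('lid end',proj('top',c+k*u).round(1),proj('side',c+k*u).round(1))
"
```

```text
[[194.1 250.5]] [[192.1 112.4]]
[[204.6 206.4]] [[228.2 103.1]]
lid end [[189.1 223.4]] [[209.4 137.3]]
lid end [[246.  235.1]] [[229.1 161.8]]
```

```bash
python3 -m inch '[2,-5,0,0,0,0,85, 0,0,20,0,0,0,85, 0,0,30,0,0,0,85, 0,0,30,0,0,0,85, 0,0,30,0,0,0,85, 0,0,26,0,0,0,85, 0,0,10,0,0,0,60, 0,0,0,0,0,0,40]' 30
python3 -m inch '[0,0,0,0,0,0,30, 0,0,0,0,0,0,24, 0,0,0,0,0,0,20, 0,0,0,0,0,0,10, 0,0,0,0,0,0,5, 0,0,0,0,0,0,5, 0,0,0,0,0,0,5, 0,0,0,0,0,0,5]' 30
python3 -c "
from h import *
go(433,294,150,-10.3);print(sensors.read_state()['width']*85.4)"
```

```text
time: 3.4
tool_pos: [0.4301, 0.298, 0.0445]
tcp_rot: [-2.408, -2.017, 0.004]
wrist_force: [-1.0, 1.0, -0.2]
width: 0.688
grip_force: 0.0
time: 4.2
tool_pos: [0.4327, 0.2982, 0.0469]
tcp_rot: [-2.411, -2.014, -0.004]
wrist_force: [-0.7, 0.7, 6.3]
width: 0.195
grip_force: 29.9
t 4.2 tilt z [ 0.002   0.0016 -1.    ] turn z 0.06 shift [-4.1, 1.1, -103.1]
16.614362506051364
```

```bash
python3 -m inch '[0,0,-15,0,0,0,5, 0,0,-30,0,0,0,5, 0,0,-30,0,0,0,5, 0,0,-30,0,0,0,5, 0,0,-10,0,0,0,5, 0,0,0,0,0,-8.15,5, 0,0,0,0,0,-8.15,5, -15,5,0,0,0,0,5]' 30
python3 -m inch '[-30,11,0,0,0,0,5, -36,13,0,0,0,0,5, -36,13,0,0,0,0,5, -36,13,0,0,0,0,5, -36,13,0,0,0,0,5, -36,13,0,0,0,0,5, -24,10,0,0,0,0,5, 0,0,0,0,0,0,5]' 30
python3 -m inch '[0,0,0,-7,0,0,5, 0,0,0,-7,0,0,5, 0,0,0,-7,0,0,5, 0,0,0,-7,0,0,5, 0,0,0,-7,0,0,5, 0,0,0,0,0,0,5, 0,0,0,0,0,0,5, 0,0,0,0,0,0,5]' 30
python3 -c "
from h import *
s=sensors.read_state();M=R.from_rotvec(s['tcp_rot']).as_matrix();print(M.round(3),s['tool_pos'],s['width']*85.4,s['q'])
t=snap('top');s=snap('side')
b=np.hstack([crop(t,230,120,430,300,2),crop(s,180,60,380,240,2)])
cv2.imwrite('pics/e.png',b)"
```

```text
time: 5.0
tool_pos: [0.4373, 0.2836, 0.1593]
tcp_rot: [-2.095, -2.34, 0.001]
wrist_force: [0.2, -0.3, -0.1]
width: 0.196
grip_force: 30.1
time: 5.8
tool_pos: [0.5493, 0.0565, 0.1592]
tcp_rot: [2.105, 2.332, -0.002]
wrist_force: [-0.4, -0.1, -0.4]
width: 0.195
grip_force: 30.1
time: 6.6
tool_pos: [0.5506, 0.0599, 0.1624]
tcp_rot: [1.78, 1.981, 0.626]
wrist_force: [0.5, 0.3, 0.5]
width: 0.19
grip_force: 30.2
[[-0.106  0.814  0.572]
 [ 0.994  0.087  0.061]
 [-0.     0.575 -0.818]] [0.55062946 0.0599122  0.16236116] 16.243815621100754 [ 0.03906608 -0.24941757  2.37842226  0.0988751   0.40300905 -0.146264  ]
```

View pics/e.png

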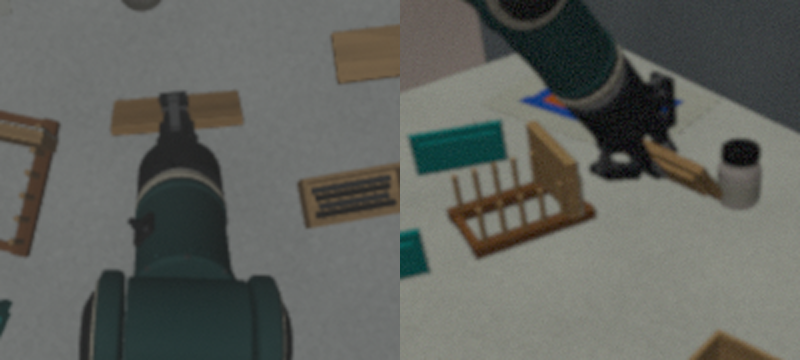

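```bash
python3 -m inch '[0,-5,10,0,0,0,5, 0,-10,20,0,0,0,5, 0,-10,20,0,0,0,5, 0,-10,20,0,0,0,5, 0,-10,20,0,0,0,5, 0,-8,16,0,0,0,5, 0,-4,8,0,0,0,5, 0,0,0,0,0,0,5]' 30
python3 -m inch '[0,-0.6,0.8,0,0,0,5, 0,-0.6,0.8,0,0,0,5, 0,-0.6,0.8,0,0,0,5, 0,-0.6,0.8,0,0,0,5, 0,-0.6,0.8,0,0,0,5, 0,0,0,0,0,0,5, 0,0,0,0,0,0,5, 0,0,0,0,0,0,5]' 30
python3 -c "
from h import *
s=sensors.read_state();print(s['q'].round(2),s['tool_pos'])"
```

```text
time: 7.5
tool_pos: [0.5662, 0.0615, 0.0314]
tcp_rot: [1.786, 1.984, 0.621]
wrist_force: [-0.2, -0.6, -0.9]
width: 0.189
grip_force: 30.2
time: 8.3
tool_pos: [0.567, 0.0615, 0.0293]
tcp_rot: [1.781, 1.981, 0.625]
wrist_force: [-0.6, -0.1, -0.7]
width: 0.195
grip_force: 30.2
[ 0.04  0.05  2.44  0.66  0.06 -0.71] [0.56697591 0.06150422 0.02930998]
```

```bash
python3 -m inch '[0,0,0,0,0,0,25, 0,0,0,0,0,0,35, 0,0,0,0,0,0,45, 0,0,0,0,0,0,45, 0,0,-6,0,0,0,45, 0,0,-12,0,0,0,45, 0,0,-12,0,0,0,45, 0,0,-12,0,0,0,45]' 30
python3 -m inch '[0,0,-15,0,0,0,45, 0,0,-20,0,0,0,45, 0,0,-20,0,0,0,45, 0,0,-20,0,0,0,45, 0,0,-20,0,0,0,45, 0,0,0,0,0,0,45, 0,0,0,0,0,0,45, 0,0,0,0,0,0,45]' 30
python3 -c "
from h import *
s=sensors.read_state();M=R.from_rotvec(s['tcp_rot']).as_matrix();print(M.round(3),s['tool_pos'],s['q'].round(2))
t=snap('top');s=snap('side')
cv2.imwrite('pics/top1.png',t);cv2.imwrite('pics/side1.png',s)
b=np.hstack([crop(t,230,120,430,300,2),crop(s,180,60,380,240,2)])
cv2.imwrite('pics/f.png',b)"
```

```text
time: 9.1
tool_pos: [0.5427, 0.0589, 0.0638]
tcp_rot: [1.781, 1.982, 0.624]
wrist_force: [-0.3, -0.4, 0.4]
width: 0.528
grip_force: 0.0
time: 9.9
tool_pos: [0.4886, 0.0532, 0.1405]
tcp_rot: [1.782, 1.982, 0.624]
wrist_force: [-0.3, -0.9, 0.4]
width: 0.528
grip_force: 0.0
[[-0.106  0.815  0.569]
 [ 0.994  0.087  0.061]
 [ 0.     0.573 -0.82 ]] [0.48860403 0.0531874  0.14053747] [ 0.02 -0.37  2.51  0.12  0.4  -0.18]
```

View pics/f.png

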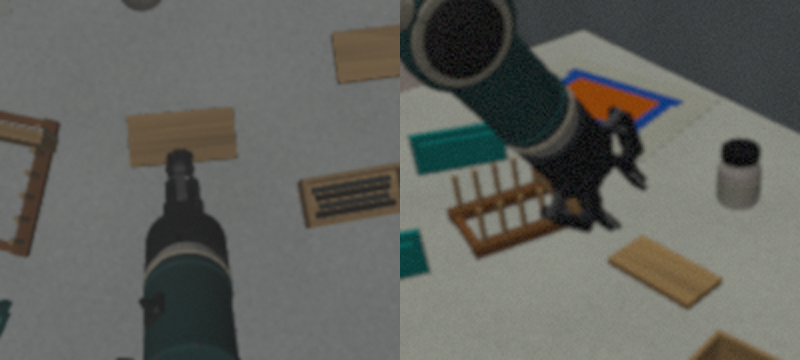

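```bash
cat >> h.py <<'E'
def lid(t,s,rt,rs,z):
    for n,im,r in(("top",t,rt),("side",s,rs)):
        if r is None: continue
        q,_=wood(im,r);w=onz(n,q,z)[:,:2]*1000;a=cv2.minAreaRect(np.float32(w));b=cv2.boxPoints(a)
        e=b[1]-b[0] if np.linalg.norm(b[1]-b[0])>np.linalg.norm(b[2]-b[1]) else b[2]-b[1]
        print(n,"centre",np.round(a[0],1),"size",np.round(a[1],1),"phi across",round((np.degrees(np.arctan2(e[1],e[0]))+90+90)%180-90,1))
E
python3 -c "
from h import *
t=cv2.imread('pics/top1.png');s=cv2.imread('pics/side1.png')
lid(t,s,(284,165,358,212),(275,168,350,222),.017)
lid(t,s,(385,122,450,170),(385,198,450,250),.017)
"
python3 -m inch '[0,0,0,7,0,0,85, 0,0,0,7,0,0,85, 0,0,0,7,0,0,85, 0,0,0,7,0,0,85, 0,0,0,7,0,0,85, 0,0,0,0,0,0,85, 0,0,0,0,0,0,85, 0,0,0,0,0,0,85]' 30
python3 -c "
from h import *
go(545,57,60,6)"
```

```text
top centre [546.9  59.6] size [ 65.4 134.5] phi across 6.1
side centre [542.7  56. ] size [ 68.9 136.4] phi across 6.1
top centre [ 657.8 -179.3] size [65.7 96.2] phi across 8.0
side centre [ 653.4 -182.3] size [69.4 95.4] phi across 8.2
time: 10.8
tool_pos: [0.4874, 0.0531, 0.1403]
tcp_rot: [-2.1, -2.336, 0.001]
wrist_force: [-0.1, 0.8, 0.1]
width: 0.995
grip_force: 0.0
t 10.8 tilt z [-1.e-03  1.e-04 -1.e+00] turn z 0.09 shift [-2.2, 57.7, 80.3]
```

```bash
python3 -m inch '[0,15,0,0,0,0,85, 0,29,0,0,0,0,85, 0,15,20,0,0,0,85, 0,0,30,0,0,0,85, 0,0,30,0,0,0,85, 0,0,25,0,0,0,85, 0,0,15,0,0,0,85, 0,0,0,0,0,0,85]' 30
python3 -c "
from h import *
go(546,58.5,-4,6.1)"
```

```text
time: 11.6
tool_pos: [0.5455, 0.0593, 0.0194]
tcp_rot: [-2.099, -2.334, 0.004]
wrist_force: [-0.9, 0.4, 0.2]
width: 0.998
grip_force: 0.0
t 11.6 tilt z [-3.7e-03 -2.0e-04 -1.0e+00] turn z -0.02 shift [-0.8, 0.4, 23.4]
```

```bash
python3 -m inch '[0,0,8,0,0,0,85, 0,0,8,0,0,0,85, 0,0,4,0,0,0,85, 0,0,3,0,0,0,85, 0,0,0,0,0,0,85, 0,0,0,0,0,0,75, 0,0,0,0,0,0,70, 0,0,0,0,0,0,60]' 30
python3 -m inch '[0,0,0,0,0,0,50, 0,0,0,0,0,0,50, 0,0,0,0,0,0,50, 0,0,0,0,0,0,50, 0,0,-10,0,0,0,50, 0,0,-20,0,0,0,50, 0,0,-30,0,0,0,50, 0,0,-20,0,0,0,50]' 40
python3 -c "
from h import *
print(sensors.read_state()['width']*85.4)
go(476,-156.5,130,11.2)"
```

```text
time: 12.4
tool_pos: [0.548, 0.0595, -0.0009]
tcp_rot: [2.1, 2.336, 0.001]
wrist_force: [1.0, 0.4, -1.1]
width: 0.764
grip_force: 33.9
time: 13.2
tool_pos: [0.5478, 0.0595, 0.0801]
tcp_rot: [2.1, 2.336, 0.001]
wrist_force: [1.1, 0.0, -0.4]
width: 0.763
grip_force: 45.0
65.12863642914486
t 13.2 tilt z [ 9.e-04  1.e-04 -1.e+00] turn z -5.12 shift [-197.9, -112.3, -49.9]
```

```bash
python3 -m inch '[0,0,-20,0,0,0,50, 0,0,-25,0,0,-5.1,50, -20,-12,-5,0,0,0,50, -40,-23,0,0,0,0,50, -40,-23,0,0,0,0,50, -40,-23,0,0,0,0,50, -40,-23,0,0,0,0,50, -18,-8,0,0,0,0,50]' 40
python3 -m inch '[0,0,0,0,0,0,50, 0,0,20,0,0,0,50, 0,0,20,0,0,0,50, 0,0,15,0,0,0,50, 0,0,10,0,0,0,50, 0,0,0,0,0,0,50, 0,0,0,0,0,0,50, 0,0,0,0,0,0,50]' 40
python3 -c "
from h import *
t=snap('top');s=snap('side');cv2.imwrite('pics/top2.png',t);cv2.imwrite('pics/side2.png',s)
z=sensors.read_state()['tool_pos'][2];print(z,sensors.read_state()['tool_pos'])
lid(t,s,(365,180,455,250),None,z+.018)
go(476.5,-156,56,11.2)
b=np.hstack([crop(t,365,175,465,255,4),crop(s,300,190,410,300,4)[:320,:400]]);cv2.imwrite('pics/g.png',b)
"
```

```text
time: 14.0
tool_pos: [0.4741, -0.1593, 0.1285]
tcp_rot: [-1.997, -2.425, 0.002]
wrist_force: [0.2, 1.0, -1.2]
width: 0.762
grip_force: 44.9
time: 14.8
tool_pos: [0.477, -0.1566, 0.0644]
tcp_rot: [1.993, 2.426, 0.001]
wrist_force: [0.0, -0.1, -1.4]
width: 0.756
grip_force: 44.9
0.06443376487718845 [ 0.47687946 -0.15671681  0.06443376]
top centre [ 471.  -118.6] size [65.8 66.8] phi across 11.3
t 14.9 tilt z [ 1.8e-03 -6.0e-04 -1.0e+00] turn z -0.01 shift [0.8, -0.2, 8.4]
```

View pics/g.png

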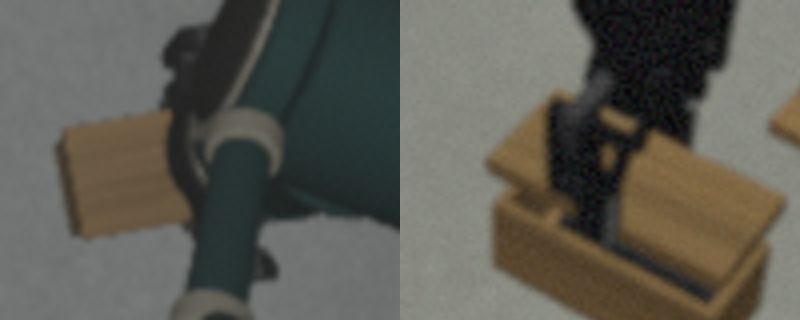

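```bash
python3 -c "
from h import *
print((onz('top',[(381,207.5),(383.9,233.7)],.0824)*1000).round(1))
w=(onz('side',[(339.25,213.25),(322,231.25),(384.5,260.75),(395.75,240.75)],.0824)*1000);print(w.round(1),w.mean(0))
p=np.radians(11.2);u=np.array([np.sin(p),-np.cos(p),0])*68;v=np.array([np.cos(p),np.sin(p),0])*33;c=np.array([477,-156.7,82.4])
for a,b in((-1,1),(-1,-1),(1,-1),(1,1)):
  X=(c+a*u+b*v);print(X.round(1),proj('top',X/1000).round(1),proj('side',X/1000).round(1))
"
```

```text
[[494.8 -84.7  82.4]
 [434.3 -91.8  82.4]]
[[ 491.3  -89.6   82.4]
 [ 428.  -103.7   82.4]
 [ 460.3 -237.8   82.4]
 [ 515.7 -220.1   82.4]] [ 473.82425945 -162.78896118   82.4       ]
[496.2 -83.6  82.4] [[380.5 206.9]] [[338.9 210.8]]
[431.4 -96.4  82.4] [[385.9 235. ]] [[320.8 228.5]]
[ 457.8 -229.8   82.4] [[444.4 224.8]] [[380.3 259. ]]
[ 522.6 -217.    82.4] [[438.5 196.7]] [[396.7 238.2]]
```

```bash
python3 -m inch '[0.6,0,4,0,0,0,50, 0,0,4,0,0,0,50, 0,0,3,0,0,0,50, 0,0,2,0,0,0,50, 0,0,2,0,0,0,50, 0,0,1,0,0,0,50, 0,0,0,0,0,0,50, 0,0,0,0,0,0,50]' 40
```

```text
time: 15.7
tool_pos: [0.476, -0.156, 0.0475]
tcp_rot: [1.994, 2.427, 0.0]
wrist_force: [-0.6, -0.2, -0.4]
width: 0.757
grip_force: 44.9
```

```bash
python3 -m inch '[0,0,1,0,0,0,50, 0,0,1,0,0,0,50, 0,0,1,0,0,0,50, 0,0,0,0,0,0,50, 0,0,0,0,0,0,50, 0,0,0,0,0,0,50, 0,0,0,0,0,0,50, 0,0,0,0,0,0,50]' 40;  python3 -c "
from h import *
print(sensors.read_state()['torque']);go(476.5,-156,43,11.2)"
```

```text
time: 16.5
tool_pos: [0.4759, -0.1559, 0.0445]
tcp_rot: [1.994, 2.427, 0.0]
wrist_force: [0.1, 0.2, -0.7]
width: 0.761
grip_force: 44.9
[ 0.00420392 -0.01129356 -0.01410941]
t 16.5 tilt z [ 1.e-04 -0.e+00 -1.e+00] turn z -0.01 shift [-0.2, 0.5, 1.5]
```

```bash
python3 -m inch '[0,0,0.7,0,0,0,50, 0,0,0.7,0,0,0,50, 0,0,0.6,0,0,0,50, 0,0,0,0,0,0,50, 0,0,0,0,0,0,50, 0,0,0,0,0,0,50, 0,0,0,0,0,0,50, 0,0,0,0,0,0,50]' 40
```

```text
time: 17.3
tool_pos: [0.4759, -0.156, 0.043]
tcp_rot: [-1.994, -2.427, 0.0]
wrist_force: [-2.3, 1.2, 5.8]
width: 0.761
grip_force: 45.6
```

```bash
python3 -m inch '[0,0,0,0,0,0,72, 0,0,0,0,0,0,80, 0,0,0,0,0,0,85, 0,0,0,0,0,0,85, 0,0,-8,0,0,0,85, 0,0,-20,0,0,0,85, 0,0,-30,0,0,0,85, 0,0,-30,0,0,0,85]' 40
python3 -c "
from h import *
go(658,-180.5,140,7)"
```

```text
time: 18.1
tool_pos: [0.4754, -0.1558, 0.1314]
tcp_rot: [-1.994, -2.427, 0.001]
wrist_force: [1.2, 0.1, 0.9]
width: 0.998
grip_force: 0.0
t 18.1 tilt z [-1.e-03  4.e-04 -1.e+00] turn z 4.18 shift [-46.8, 178.2, -8.6]
```

```bash
python3 -m inch '[0,0,0,0,0,3.2,85, -8,27,0,0,0,0,85, -10,36,0,0,0,0,85, -10,36,0,0,0,0,85, -10,36,0,0,0,0,85, -8,29,0,0,0,0,85, -4,13,0,0,0,0,85, 0,0,20,0,0,0,85]' 40
python3 -m inch '[0,0,30,0,0,0,85, 0,0,30,0,0,0,85, 0,0,20,0,0,0,85, 0,0,10,0,0,0,85, 0,0,0,0,0,0,85, 0,0,0,0,0,0,85, 0,0,0,0,0,0,85, 0,0,0,0,0,0,85]' 40
python3 -c "
from h import *
go(658,-180.5,-3,8)
t=snap('top');s=snap('side');cv2.imwrite('pics/top3.png',t);cv2.imwrite('pics/side3.png',s)
b=np.hstack([crop(t,365,110,465,250,4),crop(s,310,180,410,320,4)]);cv2.imwrite('pics/i.png',b)
q,_=wood(s,(312,215,397,293));lid(t,s,(365,180,450,245),(312,215,397,293),.061)"
```

```text
time: 18.9
tool_pos: [0.6632, -0.1821, 0.1143]
tcp_rot: [2.056, 2.365, 0.006]
wrist_force: [0.0, 0.6, 0.3]
width: 0.998
grip_force: 0.0
time: 19.7
tool_pos: [0.6594, -0.1813, 0.0223]
tcp_rot: [2.06, 2.369, 0.002]
wrist_force: [0.1, -0.3, -1.4]
width: 0.993
grip_force: 0.0
t 19.7 tilt z [ 2.8e-03 -9.0e-04 -1.0e+00] turn z -0.02 shift [1.0, -1.3, 25.3]
top centre [ 472.9 -133. ] size [65.1 93.8] phi across 11.0
side centre [ 457.8 -167.5] size [102.9 147. ] phi across 11.1
```

View pics/i.png

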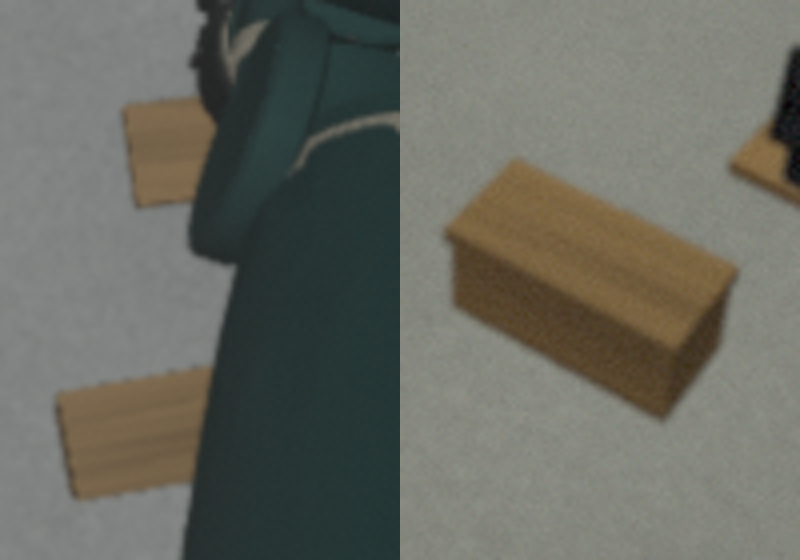

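```bash
python3 -m inch '[1,-1,8,0,0,0,85, 0,0,8,0,0,0,85, 0,0,5,0,0,0,85, 0,0,3,0,0,0,85, 0,0,0,0,0,0,85, 0,0,0,0,0,0,75, 0,0,0,0,0,0,70, 0,0,0,0,0,0,60]' 30
python3 -m inch '[0,0,0,0,0,0,50, 0,0,0,0,0,0,50, 0,0,0,0,0,0,50, 0,0,0,0,0,0,50, 0,0,-10,0,0,0,50, 0,0,-25,0,0,0,50, 0,0,-35,0,0,0,50, 0,0,-40,0,0,0,50]' 40
python3 -c "
from h import *
print(sensors.read_state()['width']*85.4)
go(485,-371.5,120,-18)"
```

```text
time: 20.6
tool_pos: [0.6577, -0.1802, -0.0027]
tcp_rot: [2.061, 2.37, 0.001]
wrist_force: [1.1, 1.1, -0.6]
width: 0.759
grip_force: 34.5
time: 21.4
tool_pos: [0.6549, -0.1793, 0.1054]
tcp_rot: [-2.058, -2.367, 0.003]
wrist_force: [0.7, 0.5, -0.3]
width: 0.76
grip_force: 49.4
64.87575838464721
t 21.4 tilt z [-0.005   0.0016 -1.    ] turn z 25.99 shift [-235.2, -102.2, -14.6]
```

```bash
python3 -m inch '[0,0,-5,0,0,6.5,50, 0,0,-5,0,0,6.5,50, 0,0,0,0,0,6.5,50, 0,0,0,0,0,6.5,50, -18,-8,0,0,0,0,50, -37,-16,0,0,0,0,50, -40,-17,0,0,0,0,50, -40,-17,0,0,0,0,50]' 40
python3 -m inch '[-40,-17,0,0,0,0,50, -36,-16,0,0,0,0,50, -20,-9,0,0,0,0,50, -4,-2,0,0,0,0,50, 0,0,20,0,0,0,50, 0,0,20,0,0,0,50, 0,0,0,0,0,0,50, 0,0,0,0,0,0,50]' 40
python3 -c "
from h import *
go(484.8,-371.5,54,-18)
t=snap('top');z=sensors.read_state()['tool_pos'][2];lid(t,None,(450,170,545,255),None,z+.0197)
cv2.imwrite('pics/top4.png',t)"
```

```text
time: 22.2
tool_pos: [0.5578, -0.2914, 0.116]
tcp_rot: [-2.538, -1.849, 0.002]
wrist_force: [0.3, -1.4, -0.2]
width: 0.76
grip_force: 49.4
time: 23.0
tool_pos: [0.4869, -0.3711, 0.076]
tcp_rot: [-2.539, -1.847, 0.001]
wrist_force: [-0.1, -1.0, -0.4]
width: 0.757
grip_force: 49.3
t 23.0 tilt z [-0.0014  0.0013 -1.    ] turn z 0.05 shift [-1.0, -1.9, 22.0]
top centre [ 491.4 -339.8] size [91.  77.9] phi across -16.8
```

```bash
python3 -m inch '[-1,-1.9,6,0,0,0,50, 0,0,6,0,0,0,50, 0,0,5,0,0,0,50, 0,0,4,0,0,0,50, 0,0,3,0,0,0,50, 0,0,2,0,0,0,50, 0,0,1,0,0,0,50, 0,0,0,0,0,0,50]' 40
python3 -m inch '[0,0,0.7,0,0,0,50, 0,0,0.7,0,0,0,50, 0,0,0.6,0,0,0,50, 0,0,0,0,0,0,50, 0,0,0,0,0,0,50, 0,0,0,0,0,0,50, 0,0,0,0,0,0,50, 0,0,0,0,0,0,50]' 40
```

```text
time: 23.85
tool_pos: [0.4852, -0.3723, 0.0493]
tcp_rot: [-2.542, -1.846, 0.0]
wrist_force: [-0.5, -1.1, -0.1]
width: 0.759
grip_force: 49.4
time: 24.65
tool_pos: [0.4852, -0.3724, 0.0475]
tcp_rot: [2.542, 1.846, 0.0]
wrist_force: [0.0, -0.7, -1.8]
width: 0.761
grip_force: 49.4
```

```bash
python3 -m inch '[0,0,1,0,0,0,50, 0,0,1,0,0,0,50, 0,0,1,0,0,0,50, 0,0,0,0,0,0,50, 0,0,0,0,0,0,50, 0,0,0,0,0,0,50, 0,0,0,0,0,0,50, 0,0,0,0,0,0,50]' 40; python3 -c "
from h import *
go(484.8,-371.5,41.3,-18)"
```

```text
time: 25.45
tool_pos: [0.4852, -0.3723, 0.0444]
tcp_rot: [-2.542, -1.846, 0.0]
wrist_force: [-0.2, 0.6, 0.2]
width: 0.757
grip_force: 49.4
t 25.45 tilt z [-1.e-04  1.e-04 -1.e+00] turn z -0.02 shift [0.6, -0.6, 3.1]
```

```bash
python3 -m inch '[0,0,0.8,0,0,0,50, 0,0,0.8,0,0,0,50, 0,0,0.8,0,0,0,50, 0,0,0.5,0,0,0,50, 0,0,0,0,0,0,50, 0,0,0,0,0,0,50, 0,0,0,0,0,0,50, 0,0,0,0,0,0,50]' 40
```

```text
time: 26.25
tool_pos: [0.4851, -0.3723, 0.0415]
tcp_rot: [-2.542, -1.846, 0.0]
wrist_force: [-0.6, 0.4, -0.3]
width: 0.758
grip_force: 49.4
```

```bash
python3 -m inch '[0,0,0.4,0,0,0,50, 0,0,0.4,0,0,0,50, 0,0,0,0,0,0,50, 0,0,0,0,0,0,50, 0,0,0,0,0,0,50, 0,0,0,0,0,0,50, 0,0,0,0,0,0,50, 0,0,0,0,0,0,50]' 40
```

```text
time: 27.05
tool_pos: [0.4852, -0.3723, 0.0412]
tcp_rot: [-2.542, -1.846, 0.0]
wrist_force: [-3.0, 2.2, 5.2]
width: 0.762
grip_force: 50.1
```

```bash
python3 -m inch '[0,0,0,0,0,0,72, 0,0,0,0,0,0,80, 0,0,0,0,0,0,85, 0,0,0,0,0,0,85, 0,0,-8,0,0,0,85, 0,0,-25,0,0,0,85, 0,0,-40,0,0,0,85, 0,0,-40,0,0,0,85]' 40
python3 -m inch '[30,0,-30,0,0,0,85, 40,0,0,0,0,0,85, 45,0,0,0,0,0,85, 45,0,0,0,0,0,85, 45,0,0,0,0,0,85, 45,0,0,0,0,0,85, 45,0,0,0,0,0,85, 45,0,0,0,0,0,85]'
python3 -m inch '[45,0,0,0,0,0,85, 45,0,0,0,0,0,85, 45,0,0,0,0,0,85, 30,0,0,0,0,0,85, 0,0,0,0,0,0,85, 0,0,0,0,0,0,85, 0,0,0,0,0,0,85, 0,0,0,0,0,0,85]'
python3 -c "
from h import *
t=snap('top');s=snap('side');cv2.imwrite('pics/top5.png',t);cv2.imwrite('pics/side5.png',s)
rs={'long':((365,185,448,246),(310,205,402,293)),'short':((462,186,534,248),(405,262,492,362))}
C={'long':(476,-156,11.2,68),'short':(485.2,-372.3,-18,48)}
for k in rs:
  q,_=wood(t,rs[k][0]);print(k,'top z61',(onz('top',poly(q,1.3),.061)[:,:2]*1000).round(0).tolist())
  q,_=wood(s,rs[k][1]);print(k,'side z61',(onz('side',poly(q,1.3),.061)[:,:2]*1000).round(0).tolist())
  x,y,p,L=C[k];p=np.radians(p);u=np.array([np.sin(p),-np.cos(p)])*L;v=np.array([np.cos(p),np.sin(p)])*33
  print('  expect',[(np.array([x,y])+a*u+b*v).round(0).tolist() for a,b in((-1,1),(1,1),(1,-1),(-1,-1))])
"
```

```text
time: 27.85
tool_pos: [0.4847, -0.3719, 0.1546]
tcp_rot: [-2.541, -1.845, 0.001]
wrist_force: [0.8, -1.0, -0.5]
width: 0.994
grip_force: 0.0
time: 28.65
tool_pos: [0.5909, -0.0472, 0.1846]
tcp_rot: [2.541, 1.846, 0.001]
wrist_force: [1.1, 0.2, 0.4]
width: 0.997
grip_force: 0.0
time: 29.45
tool_pos: [0.6411, 0.1066, 0.1839]
tcp_rot: [2.543, 1.844, -0.0]
wrist_force: [0.1, -0.6, 0.7]
width: 0.994
grip_force: 0.0
long top z61 [[519.0, -215.0], [458.0, -225.0], [433.0, -98.0], [436.0, -94.0], [481.0, -84.0], [496.0, -85.0]]
long side z61 [[491.0, -86.0], [518.0, -215.0], [463.0, -238.0], [424.0, -249.0], [401.0, -140.0], [433.0, -98.0]]
  expect [[495.0, -83.0], [522.0, -216.0], [457.0, -229.0], [430.0, -96.0]]
short top z61 [[516.0, -315.0], [531.0, -339.0], [502.0, -424.0], [443.0, -407.0], [470.0, -301.0]]
short side z61 [[528.0, -339.0], [498.0, -427.0], [452.0, -428.0], [408.0, -412.0], [430.0, -343.0], [470.0, -319.0]]
  expect [[531.0, -337.0], [502.0, -428.0], [439.0, -408.0], [469.0, -316.0]]
```

```bash
python3 -c "
from workcell import job
print(job.finish_job())"
```

```text
the job is handed in; nothing more can be done
None
```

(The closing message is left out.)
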